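# Hold a shield flap's hinge leaf in line on its jamb block, ready for the pin

### The arm

A 7-joint arm with a two-finger parallel gripper is mounted at the origin on a cart in front of the work surface, level with it; the furniture and walls round the work are solid. World frame = base frame: x ahead of the robot, y to its left, z up, the work surface at z = 0. Lengths are in m, angles in rad, forces in N, time in s.
With the tool pointing down it reaches from about 0.425 to 0.925 m from the base axis. Payload 6.8 kg.
Tool frame: the origin (TCP) lies at the very end of the fingers, on their centre line; the grasp point (between the pads) lies 19 mm behind it; z points along the fingers, y is the line along which they close (so a half turn about z gives the same grasp; the last joint's range is limited). The gripper opens to 85 mm and grips with 20 to 120 N. Pads are 22 mm wide; open, the fingers measure 114 mm over their backs; the gripper's body (76 mm by 85 mm) begins 54 mm behind the grasp point. The pads swing forward as they close: fully open they stand 13 mm farther back than shut.
Start: joints at [-1.216, 0.477, 0.022, 1.555, -0.011, 1.109, -0.083], TCP at [0.301, 0.604, 0.231] pointing down, gripper open.
Joint ranges: [-2.96, 2.96], [-0.34, 2.1], [-1.41, 1.46], [0.24, 2.44], [-1.37, 4.51], [0.17, 1.92], [-2.96, 2.96]. Speed limits (rad/s): [2.39, 2.39, 3.14, 3.14, 3.14, 3.14, 3.14].

### API

Orientations are given as a unit quaternion [w, x, y, z].
In Python, from station import bot gives the robot as it stands. The module is installed in compiled form; this text tells all that it offers.
- The arm moves only by the shell command python3 -m jog 'ROWS' [OPENING] [FORCE]. ROWS is JSON, a list of rows, each a list of 4 numbers: the shift along the tool's x, y, z in cm, then the turn about the tool's z in rad. In form: [[x, y, z, spin], ...]. A call has 1 to 20 rows; each row is the pose to reach, as a shift and turn from the pose commanded when the call began, along the tool's axes at that moment; what a row does not reach only later rows make up. A row lasts 1/12 s, in which the tool goes at most 41.7 mm and 7.16 degrees, less where a joint would pass 70% of its speed; a pose out of reach is approached as far as the arm can. A call with a gripper value outside its range is refused whole. OPENING is the closure, from -1 (fully open) to 1 (shut), set as the call begins (- or left out, the last holds). The fingers move at their own pace and stop on an object; FORCE is the grip in N (left out, the last holds). Time passes only in rows, so rows that repeat a pose let the fingers close. It gives the time, the measured TCP pose, the force, the opening and the grip force at its end, in the units of the state.
- bot.get_obs(): the state, without advancing time (a new reading comes with each control period).
- bot.read_camera(name): name is "scene" or "top" or "wrist"; returns a dict with "pixels" (400x640x3 uint8, red, green, blue), "depth" (400x640 float32, m along the optical axis (not along the pixel's ray), 0 where there is no reading), "fovy" (degrees; the focal length in pixels is half the picture's height over the tangent of half this angle, whatever the lens; pixels are square), "cx", "cy" (the principal point, pixels), "distortion" ([k1, k2, p1, p2, k3] as OpenCV has them; the pictures are not rectified), "pose" (4x4, takes a point from camera to world coordinates). Camera axes: x right, y down, z forward; pixel columns grow to the right and rows downward; lengths in m; the calibration is good to about 2 mm. A picture is of the moment at which its call begins.
- bot.hand_in(): hands the job in; it is judged then, once.
The state is a dict: "t": time; "q": joint angles; "joint_vel": joint speeds; "joint_torque": joint torques, N m; "eef_pos": TCP position; "tool_rot": TCP orientation; "contact_force": force on the tool from outside, world axes, zero at the start; "torque": the same for the moment, N m; "gripper_width": opening from 0.0 (shut) to 1.0 (fully open); "grasp_force": force on a finger pad.
Only numpy, scipy, OpenCV 4.12 (cv2) and the standard library are available. Lean on these libraries where they do the work, as an engineer would, in place of code of your own. Each camera call takes 0.05 s, during which the arm holds its last target. There are 200 camera calls.

### The job

A hinge is waiting for its pin: the leaf on the fixed jamb block has two knuckles with a gap between them, and of the two loose white flaps lying on the worktop only the one with the single wide middle knuckle matches it. Pick that flap up, bring its knuckle gently into the gap so that the three knuckle holes line up on one straight line and the pin could be pushed through, with the flap level, and finish while still holding it there in the gripper, off the worktop. Leave the other flap and the things lying about where they are.

Things in the scene. Friction and masses are not known exactly. Their poses are not given: they have to be found in the camera images.
- flap: The matching flap: white panel 80 (x) x 56 (y) x 16 mm, lying flat; 0.1 to 0.2 kg, balances 5 mm ahead of its origin (centre of underside; +x to the hinged end, z up). A 4 mm steel leaf on top of its +x half carries ONE middle knuckle: tube along y, 28 mm long, 18 mm outside, 9 mm hole, centre x = 50, z = 18 mm. 5 mm ridge on top at x = -31 mm. Grip from above across the 56 mm.
- flap_knuckle (a point): Centre of the hole in the flap's knuckle, halfway along it; axes as flap (hole along y). 50 mm ahead of and 18 mm above the flap's origin.
- other_flap: The flap that does not match, to be left alone: same white panel and size as flap, but its leaf has TWO knuckles, each 14 mm long, at the outer edges with a 33 mm gap between. Same origin and axes.
- jamb_block: Fixed aluminium block 60 (x) x 90 (y) x 78 mm on a foot 150 wide (y), 8 thick. Origin: centre of underside; front face (x = -30 mm) looks roughly to the robot. A steel leaf on top (to z = 82) carries two knuckles before the front face: tubes along y, 18 mm outside, 9 mm hole, 14 mm long, 33 mm gap between. A 6 mm pin started in the +y knuckle sticks out to y = 78 mm, not into the gap.
- jamb_gap (a point): Centre of the gap between the block's knuckles, on their hole axis; in the block's frame x = -39.5, z = 80 mm; axes as the block's (holes along y, +x into the block). Gap open in front, above and below; behind it the upright face of leaf and block is 9.5 mm away, so an 18 mm knuckle pushed in from the front stops with its hole 0.5 mm past this point.
- screwdriver: Screwdriver, 211 mm long, 22 mm thick, lying; leave alone. Origin: centre of its underside.
- feed_bottle: Tall clear bottle, 136 mm across, 262 mm high, standing fixed at the right of the work; soft-looking but rigid tubing runs from its neck to the pump on the far right. Go round or well over it (fingertips above 0.4 m). Origin: centre of its underside.
- vial: Small amber vial, 33 mm across, 60 mm high, standing; leave alone. Origin: centre of its underside.

How it is judged:
By the outcome, as a careful person would: the job done as asked, in the order asked, and still so for the second after the job is handed in, while the arm keeps its last pose, push and grip.
It also fails if it takes over 43 s, if anything falls off the work surface, if the arm or the gripper's body presses on something with over 40 N, if the wrist force passes 120 N, or if a joint passes its speed limit or range.

## Working session

There is one attempt and no reset: what is moved stays moved. The work goes in short steps, Python scripts to look and compute and a shell command to move; the robot and the scene stay as the last step left them, time stands still between calls to the robot, and variables do not carry over. Pictures are saved under pics/ and viewed, at most 10 in all, crops included, and the job is handed in when it is done.

```bash
mkdir -p pics; cat > h.py <<'E'
import numpy as np, cv2
from station import bot
def cam(n, f=None):
    c=bot.read_camera(n)
    if f: cv2.imwrite('pics/'+f, c['pixels'][:,:,::-1])
    np.savez('last_'+n, **c); return c
def K(c):
    f=200/np.tan(np.radians(c['fovy'])/2); return np.array([[f,0,c['cx']],[0,f,c['cy']],[0,0,1.]])
def rays(c,uv):
    p=cv2.undistortPoints(np.array(uv,float).reshape(-1,1,2),K(c),np.array(c['distortion'],float))[:,0]
    T=np.array(c['pose']); d=np.c_[p,np.ones(len(p))]@T[:3,:3].T; return T[:3,3],d
def onz(c,uv,z):
    o,d=rays(c,uv); return o+d*((z-o[2])/d[:,2])[:,None]
def cloud(c):
    h,w=c['depth'].shape; u,v=np.meshgrid(np.arange(w),np.arange(h))
    o,d=rays(c,np.c_[u.ravel(),v.ravel()]); return (o+d*c['depth'].reshape(-1,1)).reshape(h,w,3)
E
python3 - <<'E'
from h import *
np.set_printoptions(precision=4,suppress=True)
for n in('top','scene'):
    c=cam(n,n+'1.png'); print(n,c['fovy'],c['pose'],c['distortion'])
print(bot.get_obs())
E
```

```text
top 50.43466870799131 [[ 0.007  -0.9927  0.1202  0.42  ]
 [-1.     -0.0077 -0.0052 -0.0207]
 [ 0.0061 -0.1202 -0.9927  1.2846]
 [ 0.      0.      0.      1.    ]] [-0.0131  0.      0.      0.      0.    ]
scene 57.61760370656367 [[-0.7825 -0.4795  0.3972  0.2247]
 [-0.6225  0.6177 -0.4807  0.3777]
 [-0.0148 -0.6233 -0.7818  0.7221]
 [ 0.      0.      0.      1.    ]] [-0.03  0.    0.    0.    0.  ]
{'t': 0.1, 'q': array([-1.2161,  0.4777,  0.0223,  1.5563, -0.0115,  1.1093, -0.0831]), 'joint_vel': array([ 0.0001, -0.0021, -0.0009, -0.0021, -0.0025, -0.0007, -0.0002]), 'joint_torque': array([  0.0052, -59.7762,   1.6138, -28.1955,   0.0128,   0.005 ,
        -0.    ]), 'eef_pos': array([0.3011, 0.6035, 0.2305]), 'tool_rot': array([-0.0001,  0.2293,  0.9734, -0.0008]), 'contact_force': array([-0.0196, -0.3011, -0.322 ]), 'torque': array([0.025 , 0.0565, 0.0053]), 'grasp_force': 0.0, 'gripper_width': 1.0035035804064936}
```

View pics/top1.png

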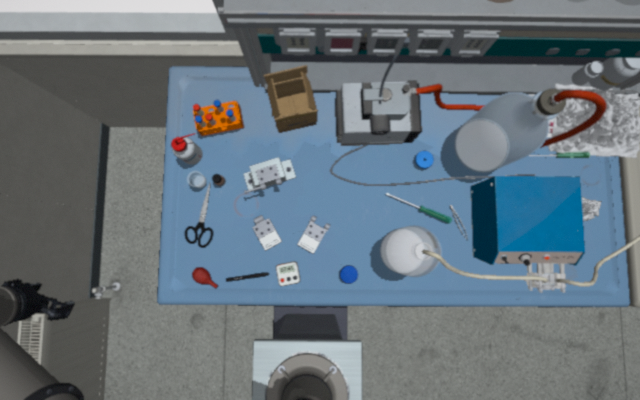

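View pics/scene1.png

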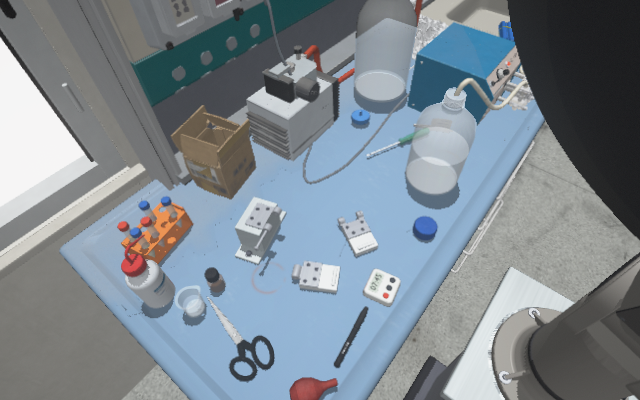

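The top view shows the jamb block at (270,175) and two flaps at (266,232) and (313,233). The scene view shows the flap at (320,277) with the single middle knuckle at (298,272). The one at (357,233) has two knuckles. I'll enlarge both.

```bash
python3 - <<'E'
from h import *
a=cv2.imread('pics/top1.png')[145:265,225:345]; b=cv2.imread('pics/scene1.png')[190:310,220:350]
b=b[:, :120]
cv2.imwrite('pics/crop1.png',np.hstack([cv2.resize(x,(400,400),interpolation=cv2.INTER_CUBIC) for x in(a,b)]))
E
```

```text
(no output)
```

View pics/crop1.png

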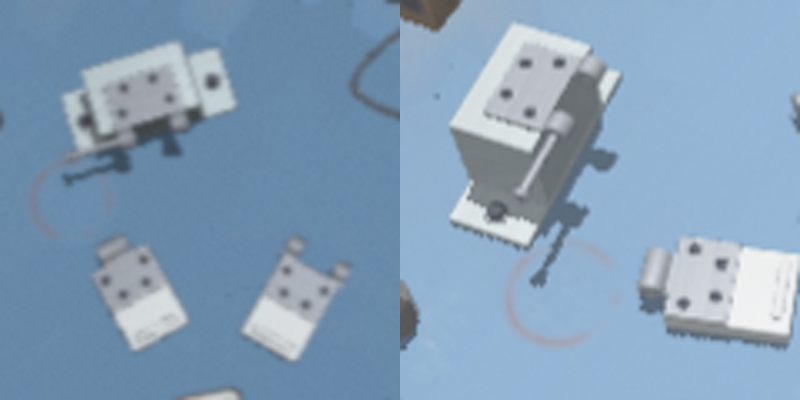

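```bash
python3 - <<'E'
from h import *
np.set_printoptions(precision=4,suppress=True)
for n,fl,bl in(('top',(248,215,285,252),(240,155,300,192)),('scene',(288,255,344,297),(230,190,290,265))):
    c=dict(np.load(f'last_{n}.npz')); P=cloud(c)
    for nm,(u0,v0,u1,v1),lo,hi in(('flap',fl,.010,.035),('block',bl,.070,.1)):
        Q=P[v0:v1,u0:u1].reshape(-1,3)
        print(n,nm,'table z',np.median(Q[Q[:,2]<.008,2]) if (Q[:,2]<.008).any() else None)
        m=(Q[:,2]>lo)&(Q[:,2]<hi); S=Q[m]
        r=cv2.minAreaRect((S[:,:2]*1000).astype(np.float32)); print(len(S),r,'z pct',np.percentile(S[:,2],[5,25,50,75,95]))
        np.save(f'{n}_{nm}.npy',S)
        # ascii of z in mm
    Q=P[fl[1]:fl[3],fl[0]:fl[2],2]*1000
    if n=='top': print('\n'.join(' '.join(f'{int(round(x)):3d}' for x in r) for r in Q[::2]))
    if n=='top':
        Q=P[bl[1]:bl[3],bl[0]:bl[2],2]*1000
        print('\n'.join(' '.join(f'{int(round(x)):3d}' for x in r) for r in Q[::2]))
E
```

```text
top flap table z 0.00013530187083865552
569 ((468.6221618652344, 125.63292694091797), (97.65779876708984, 56.21886444091797), 29.91071319580078) z pct [0.0127 0.0162 0.0186 0.0214 0.0257]
top block table z 0.0006149844957774597
738 ((626.328125, 129.98724365234375), (78.49667358398438, 121.11424255371094), 17.494407653808594) z pct [0.0747 0.0777 0.0799 0.0825 0.0866]
  2   3  -1  -1  -1   2  -1   0  -3   2   0   0   2  23  17   3   0   3  -2  -6  -3   0   4   0  -4  -3   2 1285  -3   0  -4  -2   0   7   2  -1  -4
  1  -1  -4  -5   0  -1  -2  -2   0  22  25  25  32  27  30  10  -2   2   0  -2   0  -2   0   4   1  -2   1   2  -2  -3   0  -2   3  -3  -3   1   2
  1   4  -3  -2   1   6  25  21  20  27  27  29  27  30  27  25  23  -3   1  23  17  22  -3   2   1   3   3   0   0   1   1  -1  -3  -2   1   4   4
  2  -3   2  -1   6  -2  -1  24  29  27  25  21  25  22  19  21  18  22  17  17  22  20  22   2  -2   0   3   1   0   1   1  -4   1   1   5   2   2
  1   0   0   2   1  -1   3  -3  20  19  26  18  20  18  16  21  19  20  24  26  18  17  18  16   6   1   0  -3  -1   0   0   2  -3  -1 
[... 6331 characters left out ...]
  3   6   0  -1  -5   1   3  -3  -4   2   3  -1  -3  -2  -1   3   2   0   6  -1
  1  -1   4  -2   1  83  80  82  79  83  81   8  -3  -2  -4   2  -2   0  -2   1   4  -1   1   3   5  -1   0   2  -1   0  -1   0   3  -2  -4  -1   0  -2  -1  -2   0   1   1  -1  -2   0   5   2   4  -1  -3   2  -3  -1   2   0  -1  -1  -1  -3
scene flap table z 0.0008532175679858423
1103 ((469.7344665527344, 127.57901763916016), (99.13526153564453, 56.95082092285156), 29.91421127319336) z pct [0.0143 0.0165 0.0196 0.0213 0.0255]
scene block table z 0.0005427075935923176
1155 ((625.9132690429688, 132.7027587890625), (79.66334533691406, 122.99105072021484), 18.16314697265625) z pct [0.0749 0.0777 0.0802 0.0821 0.0858]
```

```bash
cat >> h.py <<'E'
from scipy.spatial.transform import Rotation as R
def Rt(o): return R.from_quat(np.roll(o['tool_rot'],-1))
def go(p,yaw):
    "shift in cm + spin to bring TCP to p with tool x at world angle yaw(deg)"
    o=bot.get_obs(); r=Rt(o); d=r.inv().apply(np.array(p)-o['eef_pos'])*100
    x=r.apply([1,0,0]); a=np.degrees(np.arctan2(x[1],x[0])); s=-np.radians((yaw-a+180)%360-180)
    print('shift',d.round(2),'spin',round(s,3),'now x-angle',a.round(2))
E
python3 - <<'E'
from h import *
np.set_printoptions(precision=4,suppress=True)
c=cam('wrist'); o=bot.get_obs(); T=np.linalg.inv(np.block([[Rt(o).as_matrix(),o['eef_pos'][:,None]],[np.zeros((1,3)),np.ones((1,1))]]))@c['pose']; print(T,c['fovy'])
for n,(u0,v0,u1,v1) in(('top',(240,155,300,192)),('scene',(225,185,295,265))):
    c=dict(np.load(f'last_{n}.npz')); P=cloud(c)
    z=P[...,2]; m=np.zeros(z.shape,np.uint8); m[v0:v1,u0:u1]=((z>.068)&(z<.1))[v0:v1,u0:u1]
    k=3 
    m=cv2.morphologyEx(m,cv2.MORPH_CLOSE,np.ones((3,3)));m2=cv2.morphologyEx(m,cv2.MORPH_OPEN,cv2.getStructuringElement(cv2.MORPH_ELLIPSE,(19,19) if n=='top' else (25,25)))
    ct=max(cv2.findContours(m2,0,cv2.CHAIN_APPROX_NONE)[0],key=cv2.contourArea)[:,0]
    X=onz(c,ct,.079); print(n,cv2.minAreaRect((X[:,:2]*1000).astype(np.float32)))
    rest=(m>0)&(m2==0); 
    N,l,s,cc=cv2.connectedComponentsWithStats(rest.astype(np.uint8))
    for i in range(1,N):
        if s[i,4]>15: print(s[i],np.median(P[l==i],axis=0))
go([.4653,.1244,.15],209.9); go([.4653,.1244,.15],29.9)
E
```

```text
[[ 0.0006 -0.9545 -0.2982  0.0771]
 [ 1.      0.0007 -0.     -0.0002]
 [ 0.0002 -0.2982  0.9545 -0.1425]
 [ 0.      0.      0.      1.    ]] 70.23048076817264
top ((638.2213745117188, 117.4410171508789), (61.150535583496094, 88.98047637939453), 19.165786743164062)
[273 157   8   6  20] [0.6746 0.087  0.0771]
[250 164   7   9  21] [0.6507 0.1618 0.0779]
[275 170  10  15  45] [0.6144 0.0791 0.0837]
[245 180  22  12  94] [0.5934 0.1438 0.082 ]
scene ((633.8885498046875, 122.21116638183594), (68.33316802978516, 93.21139526367188), 23.6319637298584)
[251 197   8   5  16] [0.6752 0.0892 0.0774]
[267 201  15  16 111] [0.6124 0.0839 0.08  ]
[235 220   9  12  45] [0.6489 0.1656 0.077 ]
[254 225  19  25  96] [0.5857 0.1543 0.0824]
shift [-36.08 -35.54   8.11] spin -0.985 now x-angle 153.48
shift [-36.08 -35.54   8.11] spin 2.157 now x-angle 153.48
```

```bash
python3 -m jog '[[-36,-35.5,8,2.157],[-36,-35.5,8,2.157],[-36,-35.5,8,2.157],[-36,-35.5,8,2.157],[-36,-35.5,8,2.157],[-36,-35.5,8,2.157],[-36,-35.5,8,2.157],[-36,-35.5,8,2.157],[-36,-35.5,8,2.157],[-36,-35.5,8,2.157],[-36,-35.5,8,2.157],[-36,-35.5,8,2.157],[-36,-35.5,8,2.157],[-36,-35.5,8,2.157],[-36,-35.5,8,2.157],[-36,-35.5,8,2.157],[-36,-35.5,8,2.157],[-36,-35.5,8,2.157],[-36,-35.5,8,2.157],[-36,-35.5,8,2.157]]' -1 && python3 - <<'E'
from h import *
np.set_printoptions(precision=4,suppress=True)
c=cam('wrist','w1.png'); go([.4653,.1244,.15],29.9); print(bot.get_obs()['q'])
E
```

```text
t: 1.82
eef_pos: [0.4648, 0.1257, 0.1512]
tool_rot: [0.0, 0.966, 0.259, -0.0]
contact_force: [-0.3, -0.4, 0.5]
gripper_width: 0.998
grasp_force: 0.0
shift [-0.03  0.14  0.12] spin 0.002 now x-angle 29.99
[-0.9058  0.299   0.6114  2.1169 -0.2399  0.7922 -1.1927]
```

View pics/w1.png

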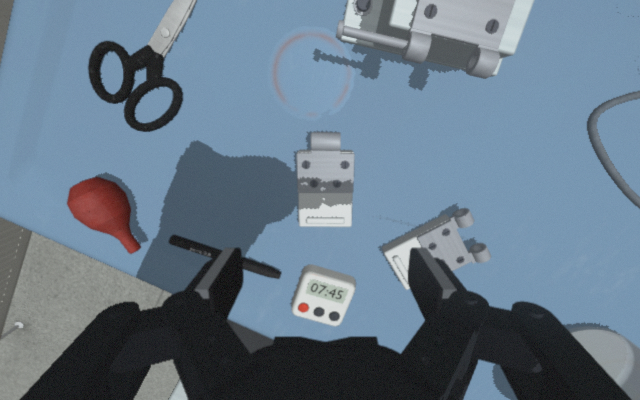

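The wrist view shows the flap square-on at (325,180), between the finger columns at about 225 and 425. The other flap is at (435,250) and the jamb's knuckles are at (422,48) and (485,62). I'll measure from this view.

```bash
python3 - <<'E'
from h import *
np.set_printoptions(precision=4,suppress=True)
c=dict(np.load('last_wrist.npz')); P=cloud(c); z=P[...,2]
m=np.zeros(z.shape,np.uint8); m[125:235,285:365]=((z>.009)&(z<.04))[125:235,285:365]
m=cv2.morphologyEx(m,cv2.MORPH_OPEN,np.ones((5,5)))
S=P[m>0]; print('flap',cv2.minAreaRect((S[:,:2]*1000).astype(np.float32)))
# side edges of panel (rows 155..220)
for side in(0,1):
    pts=[]
    for v in range(155,222,2):
        u=np.where(m[v])[0]; pts.append((u[0]-.5 if side==0 else u[-1]+.5,v))
    X=onz(c,pts,.018)[:,:2]; l=cv2.fitLine(X.astype(np.float32)*1000,cv2.DIST_HUBER,0,.01,.01).ravel(); print('edge',np.degrees(np.arctan2(l[1],l[0]))%180,l[2:],)
# jamb knuckles: top points
for (u0,v0,u1,v1) in((402,30,440,68),(462,42,506,80)):
    Q=P[v0:v1,u0:u1].reshape(-1,3); Q=Q[(Q[:,2]>.074)&(Q[:,2]<.1)]
    th=np.radians(18); b=np.c_[Q[:,0]*np.cos(th)+Q[:,1]*np.sin(th),-Q[:,0]*np.sin(th)+Q[:,1]*np.cos(th)]
    print(len(Q),np.percentile(b,[2,50,98],axis=0),np.percentile(Q[:,2],[50,90]))
print(P[30:80:3,400:510:6,2].__mul__(1000).astype(int))
E
```

```text
flap ((468.6780090332031, 128.43714904785156), (98.41456604003906, 55.98229217529297), 29.820838928222656)
edge 30.503801 [446.5632 147.8197]
edge 29.042482 [476.8038 100.9915]
900 [[ 0.597  -0.0713]
 [ 0.6057 -0.0589]
 [ 0.6166 -0.0501]] [0.0862 0.0888]
1116 [[ 0.5972 -0.119 ]
 [ 0.608  -0.1045]
 [ 0.6195 -0.0935]] [0.0845 0.0888]
[[74 76 81 82 81 82 82 82 82 82 82 80 82 81 82 82 82 81 78]
 [66 70 85 86 82 81 82 81 82 82 82 81 83 83 81 82 82 82 77]
 [60 63 86 87 86 85 77 81 81 81 82 82 82 82 82 81 81 77 77]
 [81 75 88 88 87 87 73 76 77 81 82 82 82 83 81 81 82 78 76]
 [83 83 87 89 88 87 67 69 72 75 77 81 81 83 81 82 84 77 76]
 [83 81 89 88 88 89 57 62 65 69 72 74 76 82 82 82 81 78 79]
 [82 81 89 89 88 47 51 55 59 62 64 68 72 83 84 81 82 78 78]
 [15 84 86 87 87 38 42 47 52 55 57 60 65 84 86 85 84 77 77]
 [ 3 85 86 86 87 28 34 37 41 45 50 55 77 86 89 89 86 74 75]
 [ 0 84 83 84 86 19 25 30 33 39 41 45 76 87 88 89 86 68  0]
 [ 0 80 81 83 83  6 15 19 23 28 33 37 75 88 88 88 87  0  0]
 [ 0  0  0  0  0  1  2  7 13 18 22 28 75 87 90 87 87  0  0]
 [ 0  0  0  0  0  0  0  1  0  7 13 74 76 88 88 88 87  0  1]
 [ 0  0  0  0  0  1  0  0  0  0  0 75 84 86 86 88  6  0  0]
 [ 0  0  1  0  0  0  0  0  1  0  1 77 84 86 85 86  7  0  0]
 [ 0  1  1 -1  0  0  1  0  0  0  1  0 81 82 84 86  0  0  1]
 [ 0  0  0  1  1  0  0  0  1  0  0  0  0  0 80  0  0  0  0]]
```

```bash
python3 -m jog '[[0,0,4,0],[0,0,8,0],[0,0,11,0],[0,0,13,0],[0,0,14,0],[0,0,14.6,0],[0,0,14.9,0],[0,0,14.9,0],[0,0,14.9,0]]' - 60; python3 -m jog '[[0,0,0,0],[0,0,0,0],[0,0,0,0],[0,0,0,0],[0,0,0,0],[0,0,0,0],[0,0,0,0],[0,0,0,0],[0,0,0,0],[0,0,0,0],[0,0,0,0],[0,0,0,0]]' 1 60
```

```text
t: 2.62
eef_pos: [0.4658, 0.1259, 0.0033]
tool_rot: [-0.0, 0.966, 0.258, 0.001]
contact_force: [0.4, -0.4, 0.0]
gripper_width: 0.998
grasp_force: 0.0
t: 3.62
eef_pos: [0.4655, 0.126, 0.0034]
tool_rot: [-0.0, 0.966, 0.258, 0.001]
contact_force: [-2.6, -0.4, 10.1]
gripper_width: 0.642
grasp_force: 62.1
```

```bash
python3 -m jog '[[0,0,-0.5,0],[0,0,-1.5,0],[0,0,-3.5,0],[0,0,-6,0],[0,0,-9,0],[0,0,-11,0],[0,0,-12,0],[0,0,-12,0],[0,0,-12,0],[0,0,-12,0]]' && python3 - <<'E'
from h import *
np.set_printoptions(precision=4,suppress=True)
c=cam('wrist','w2.png'); o=bot.get_obs(); print(o['contact_force'],o['torque'],o['eef_pos'])
P=cloud(c); T=Rt(o).inv(); L=(P-o['eef_pos'])@T.as_matrix().T*1000 # tool coords mm
np.save('L.npy',L)
for v in range(120,300,8): print(v,*[f"{L[v,u,0]:.0f},{L[v,u,1]:.0f},{L[v,u,2]:.0f}" for u in range(270,381,10)])
E
```

```text
t: 4.45
eef_pos: [0.464, 0.1256, 0.1213]
tool_rot: [0.0, 0.966, 0.258, -0.001]
contact_force: [0.2, -0.9, -0.9]
gripper_width: 0.634
grasp_force: 64.5
[-0.399   0.4689 -1.251 ] [-0.0066 -0.0358  0.0009] [0.4639 0.1254 0.1211]
120 65,-50,120 65,-41,122 65,-32,122 65,-23,121 65,-14,122 65,-5,121 65,4,121 65,13,120 65,22,121 65,31,122 65,40,121 65,48,120
128 58,-51,121 58,-42,121 58,-33,121 58,-23,120 58,-14,121 58,-5,121 58,4,120 58,13,120 58,22,121 58,31,120 58,40,121 58,49,120
136 51,-51,120 51,-42,121 51,-33,123 51,-24,122 51,-14,119 51,-5,122 51,4,120 51,13,121 51,22,120 51,31,120 51,40,121 51,49,120
144 44,-51,121 44,-42,121 44,-33,121 44,-24,120 44,-15,124 44,-5,121 44,4,120 44,13,121 44,22,122 44,31,120 44,40,120 44,50,121
152 37,-52,120 37,-43,121 37,-33,121 37,-24,122 37,-15,120 37,-5,120 37,4,120 37,13,118 37,22,122 37,32,121 37,41,120 37,50,121
160 29,-52,121 29,-43,121 29,-33,121 53,-12,-16 53,-8,-16 53,-3,-16 53,1,-16 53,6,-16 53,10,-17 29,32,121 29,41,120 29,51,121
168 22,-53,120 22,-43,122 22,-34,120 51,-12,-22 51,-7,-21 51,-3,-22 51,1,-22 51,6,-20 51,10,-21 22,32,120 22
[... 1334 characters left out ...]
-17 6,7,-18 5,12,-17 5,17,-16 6,22,-17 5,27,-17
264 3,-28,-19 1,-23,-16 1,-18,-17 1,-13,-18 1,-8,-16 1,-3,-17 1,2,-17 1,7,-16 2,12,-18 1,17,-18 1,22,-16 1,27,-17
272 -1,-28,-22 -4,-24,-16 -3,-18,-18 -4,-13,-16 -3,-8,-17 -4,-3,-17 -4,2,-16 -4,7,-16 -4,12,-17 -4,17,-16 -4,22,-17 -2,27,-19
280 -5,-28,-21 -11,-25,-12 -11,-19,-13 -11,-14,-13 -11,-9,-13 -11,-3,-13 -11,2,-12 -12,7,-12 -11,12,-13 -11,18,-12 -11,23,-12 -5,26,-21
288 -8,-28,-24 -16,-25,-13 -16,-19,-13 -16,-14,-13 -16,-9,-12 -16,-3,-12 -16,2,-12 -15,7,-14 -16,13,-12 -16,18,-13 -15,23,-14 -10,27,-21
296 -120,-61,121 -21,-25,-13 -21,-20,-12 -21,-14,-13 -21,-9,-12 -20,-3,-14 -22,2,-11 -21,7,-12 -21,13,-13 -21,18,-13 -21,23,-13 -120,59,121
```

View pics/w2.png

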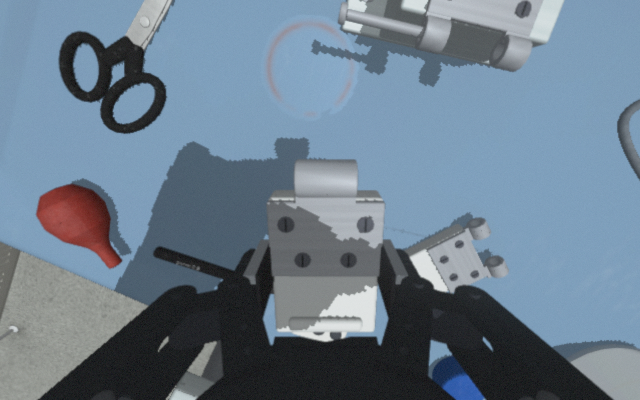

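The flap is held between the fingers. Its knuckle is at (325,180), and the jamb's knuckles are at (435,35) and (513,52).

```bash
cat >> h.py <<'E'
from scipy.optimize import least_squares
def tube(Q, ang, r=9.):
    "fit horizontal tube of radius r (mm): Q Nx3 local z up; ang=axis dir of tube(rad) initial; returns axis angle deg, point"
    def f(p):
        a,x,z=p; n=np.array([np.cos(a),np.sin(a)]); s=(Q[:,:2]-Q[:,:2].mean(0))@n
        return np.hypot(s-x,Q[:,2]-z)-r
    r_=least_squares(f,[ang,0,np.median(Q[:,2])-6],loss='soft_l1'); a,x,z=r_.x; n=np.array([np.cos(a),np.sin(a)])
    return np.degrees(a),Q[:,:2].mean(0)+n*x,z,np.abs(r_.fun).mean()
def meas(L):
    pass
E
python3 - <<'E'
from h import *
np.set_printoptions(precision=2,suppress=True)
c=dict(np.load('last_wrist.npz')); P=cloud(c)*1000; o=bot.get_obs()
# flap leaf plane
S=P[206:262,285:366].reshape(-1,3); S=S[np.abs(S[:,2]-np.median(S[:,2]))<2.5]
A=np.c_[S[:,:2]-S[:,:2].mean(0),np.ones(len(S))]; s=np.linalg.lstsq(A,S[:,2],rcond=None)[0]
x=Rt(o).apply([1,0,0])[:2]; y=Rt(o).apply([0,1,0])[:2]; print('pitch along tool x deg',np.degrees(s[:2]@x),'roll',np.degrees(s[:2]@y),'leaf z',s[2])
K_=P[163:196,298:353].reshape(-1,3); K_=K_[K_[:,2]>s[2]+1]
print('flap knuckle n-angle,pt,z',tube(K_,np.radians(29.9)))
b=(K_-o['eef_pos']*1000)[:,:2]@y; print('y ext tool',np.percentile(b,[1,99]))
n=np.array([np.cos(np.radians(18)),np.sin(np.radians(18))]);t=np.array([-n[1],n[0]])
pts=[]
for (u0,v0,u1,v1) in((417,12,450,56),(495,32,535,75)):
    Q=P[v0:v1,u0:u1].reshape(-1,3); Q=Q[(Q[:,2]>83.5)&(Q[:,2]<95)]
    r=tube(Q,np.radians(18)); pts.append(Q); print(len(Q),r, 'along t',np.percentile(Q[:,:2]@t,[1,50,99]))
r=tube(np.vstack(pts),np.radians(18)); print('both',r)
# block front edge of leaf/block yaw: leaf top plane boundary
E
```

```text
pitch along tool x deg -0.36797585874568556 roll -0.0017092586747010211 leaf z 137.91714842361307
flap knuckle n-angle,pt,z (np.float64(29.745239976972577), array([502.29, 148.38]), np.float64(135.50436817165874), np.float64(1.2427613021963202))
y ext tool [-12.53  10.93]
852 (np.float64(18.472745897913956), array([594.02, 131.31]), np.float64(79.67608864949489), np.float64(0.6057952291277732)) along t [-65.89 -58.76 -51.9 ]
843 (np.float64(17.96934748057615), array([608.49,  87.06]), np.float64(79.71142417670866), np.float64(0.6347014884132988)) along t [-112.86 -105.11  -98.71]
both (np.float64(18.096202209435084), array([601.22, 109.3 ]), np.float64(79.69302868839056), np.float64(0.6201856926217749))
```

```bash
cat >> h.py <<'E'
GAP=np.array([601.1,109.8,79.8])/1000; BY=18.05
n=np.array([np.cos(np.radians(BY)),np.sin(np.radians(BY)),0]);t=np.array([-n[1],n[0],0])
def tcp(back,up=0,kx=44.8,kt=.9,kz=14.5):
    return GAP-n*(kx+back)/1000-t*kt/1000-np.array([0,0,kz-up])/1000
E
python3 - <<'E'
from h import *
go(tcp(30,20),BY); go(tcp(30),BY)
E
```

```text
shift [3.78 6.74 3.57] spin 0.207 now x-angle 29.91
shift [3.79 6.74 5.57] spin 0.207 now x-angle 29.91
```

```bash
python3 -m jog '[[0.8,1.4,0.3,0.05],[1.6,2.8,1,0.1],[2.4,4.2,2,0.15],[3.2,5.6,3,0.207],[3.8,6.74,3.6,0.207],[3.8,6.74,4.6,0.207],[3.8,6.74,5.2,0.207],[3.8,6.74,5.57,0.207],[3.8,6.74,5.57,0.207],[3.8,6.74,5.57,0.207],[3.8,6.74,5.57,0.207]]' && cat > m.py <<'E'
from h import *
import sys
np.set_printoptions(precision=2,suppress=True)
c=cam('wrist',sys.argv[1]); P=cloud(c)*1000; o=bot.get_obs(); print(o['contact_force'],o['torque'],o['eef_pos'],o['grasp_force'])
go(tcp(0),BY)
E0=o['eef_pos']*1000; x=Rt(o).apply([1,0,0]); y=Rt(o).apply([0,1,0])
L=np.stack([(P-E0)@x,(P-E0)@y,P[...,2]],-1)   # tool x, tool y, world z
np.save('L.npy',L)
m=(L[...,0]>20)&(L[...,0]<130)&(L[...,2]>60)&(np.abs(L[...,1])<60)
def seg(x0,x1,y0,y1,z0,z1):
    k=m&(L[...,0]>x0)&(L[...,0]<x1)&(L[...,1]>y0)&(L[...,1]<y1)&(L[...,2]>z0)&(L[...,2]<z1); return k
leaf=seg(15,31,-20,20,75,95); 
S=L[leaf]; S=S[np.abs(S[:,2]-np.median(S[:,2]))<2]; A=np.c_[S[:,0]-S[:,0].mean(),S[:,1],np.ones(len(S))]; q=np.linalg.lstsq(A,S[:,2],rcond=None)[0]; print('leaf pitch,roll deg',np.degrees(q[:2]),'z',q[2])
fk=L[seg(37,53,-13,11,q[2]+1.5,95)]; print('flapK',len(fk),tube(fk,0))
# y ends of flap knuckle
k=seg(40,50,-19,17,q[2]+3,95); print('flapK ends',np.percentile(L[k][:,1],[1,99]))
E
python3 m.py w3.png
```

```text
t: 5.42
eef_pos: [0.5313, 0.0866, 0.0669]
tool_rot: [-0.0, 0.988, 0.157, 0.0]
contact_force: [-0.1, -0.6, -1.7]
gripper_width: 0.635
grasp_force: 64.4
[ 0.38 -0.6  -1.67] [ 0.04  0.01 -0.01] [0.53 0.09 0.07] 64.42710310220718
shift [2.85 0.04 0.17] spin 0.0 now x-angle 18.07
leaf pitch,roll deg [-1.89  0.09] z 83.52906885790225
flapK 1858 (np.float64(0.30474849249936853), array([44.23, -1.03]), np.float64(81.15186164409837), np.float64(0.4343995040131779))
flapK ends [-14.13  13.2 ]
```

View pics/w3.png

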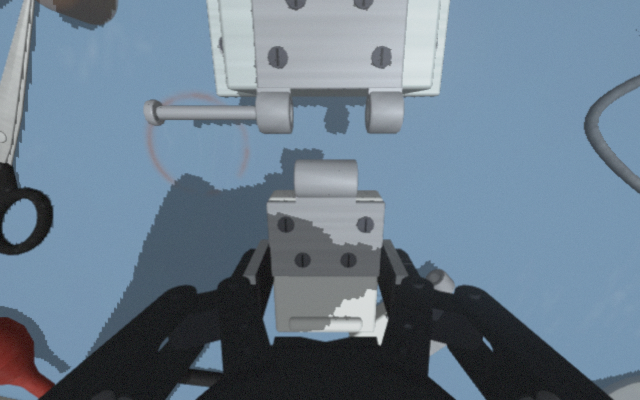

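The flap's knuckle spans columns 295–357 at row 180. The jamb's gap spans 293–366 at row 112, so the two are well aligned. I'll measure the offset within this same view.

```bash
cat > m2.py <<'E'
from h import *
np.set_printoptions(precision=2,suppress=True)
L=np.load('L.npy')
S=L[206:262,285:366].reshape(-1,3); S=S[np.abs(S[:,2]-np.median(S[:,2]))<2.5]
q=np.linalg.lstsq(np.c_[S[:,0]-45,S[:,1],np.ones(len(S))],S[:,2],rcond=None)[0]; print('pitch,roll',np.degrees(q[:2]),'leaf z at x45',q[2],'hole z by leaf',q[2]-2)
x,y,z=L[...,0],L[...,1],L[...,2]
fk=(np.abs(y+.5)<11)&(x>37)&(x<55)&(z>q[2]+1.5)&(z<95); print('flap hole',tube(L[fk],0))
J=[]
for s in(-1,1):
    k=(s*y>8)&(s*y<36)&(x>58)&(x<80.5)&(z>83.8)&(z<93); J.append(L[k]); print('jamb',s,len(L[k]),tube(L[k],0),'y',np.percentile(L[k][:,1],[1,99]))
print('both',tube(np.vstack(J),0))
E
python3 m2.py
```

```text
pitch,roll [-0.2  -0.03] leaf z at x45 83.40847264516529 hole z by leaf 81.40847264516529
flap hole (np.float64(0.42543892381261267), array([44.23, -0.52]), np.float64(81.15175858369886), np.float64(0.4347074779336627))
jamb -1 1248 (np.float64(0.1102948149269344), array([ 73.4, -22. ]), np.float64(79.72735085886966), np.float64(0.4813253218934451)) y [-28.91 -15.31]
jamb 1 1255 (np.float64(0.04597230135779883), array([73.47, 24.29]), np.float64(79.75384757149268), np.float64(0.5056746505126678)) y [17.66 31.2 ]
both (np.float64(-0.08341433352690997), array([73.44,  1.21]), np.float64(79.74049012008349), np.float64(0.4936152403701278))
```

```bash
python3 -m jog '[[0.5,0.16,0.14,0],[1,0.16,0.14,0],[1.3,0.16,0.14,0],[1.3,0.16,0.14,0],[1.3,0.16,0.14,0],[1.3,0.16,0.14,0]]' && python3 m.py w4.png | head -2 && python3 m2.py
```

```text
t: 5.97
eef_pos: [0.5443, 0.0886, 0.0651]
tool_rot: [0.0, 0.988, 0.157, -0.0]
contact_force: [0.1, -0.4, -1.8]
gripper_width: 0.64
grasp_force: 64.5
[ 0.79 -0.99 -1.74] [ 0.03 -0.05 -0.03] [0.54 0.09 0.07] 64.4564750790596
shift [ 1.59 -0.17 -0.02] spin -0.0 now x-angle 18.03
pitch,roll [-0.38 -0.03] leaf z at x45 81.53963657571646 hole z by leaf 79.53963657571646
flap hole (np.float64(0.3449309946355412), array([44.48, -0.5 ]), np.float64(79.38703703210994), np.float64(0.4281477627077858))
jamb -1 918 (np.float64(-0.7332670455067486), array([ 60.82, -23.96]), np.float64(79.7154045898341), np.float64(0.6727506129728726)) y [-30.96 -17.38]
jamb 1 932 (np.float64(-1.238138939914469), array([60.92, 22.28]), np.float64(79.76519131473931), np.float64(0.6489956146239458)) y [15.58 29.3 ]
both (np.float64(-0.2228219324455166), array([60.87, -0.7 ]), np.float64(79.74051576228176), np.float64(0.6618328543770585))
```

```bash
python3 -m jog '[[0.3,-0.03,-0.03,0],[0.6,-0.03,-0.03,0],[0.9,-0.03,-0.03,0],[1.1,-0.03,-0.03,0],[1.3,-0.03,-0.03,0],[1.4,-0.03,-0.03,0],[1.5,-0.03,-0.03,0],[1.5,-0.03,-0.03,0],[1.5,-0.03,-0.03,0],[1.5,-0.03,-0.03,0]]' && sed -i 's/x>58)&(x<80.5)/x>35)\&(x<51)/' m2.py && python3 m.py w5.png | head -2 && python3 m2.py
```

```text
t: 6.85
eef_pos: [0.5584, 0.0935, 0.0655]
tool_rot: [-0.0, 0.988, 0.157, -0.0]
contact_force: [-0.4, -0.4, -2.3]
gripper_width: 0.635
grasp_force: 64.5
[-0.08 -0.06 -1.66] [ 0.   -0.01 -0.  ] [0.56 0.09 0.07] 64.45690780878067
shift [ 0.08 -0.13  0.02] spin -0.0 now x-angle 18.03
pitch,roll [-0.29 -0.1 ] leaf z at x45 81.92105430297458 hole z by leaf 79.92105430297458
flap hole (np.float64(0.38005199486085395), array([44.4 , -0.52]), np.float64(79.70285876087647), np.float64(0.43005727451226333))
jamb -1 1299 (np.float64(3.902540126182032), array([ 45.27, -19.69]), np.float64(79.70548442612835), np.float64(0.4709532355504983)) y [-30.67  -8.3 ]
jamb 1 1276 (np.float64(-5.406060033574322), array([45.36, 18.87]), np.float64(79.70021707687398), np.float64(0.469125299853967)) y [ 8.14 29.5 ]
both (np.float64(-0.1870444385800905), array([45.31, -0.57]), np.float64(79.70003486145045), np.float64(0.5139033801080067))
```

View pics/w5.png

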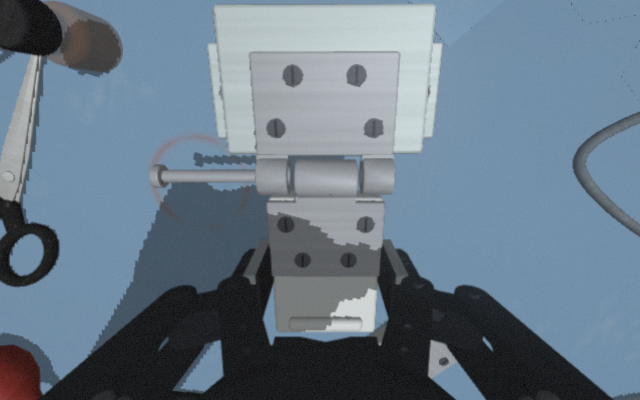

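The knuckle (columns 295–357) now sits between the jamb's knuckles (centred at about 272 and 377) in row 177, without contact. I'll measure the remaining offset.

```bash
sed -i 's/s\*y>8)/s*y>17.5)/; s/x<51/x<54.5/' m2.py; python3 m2.py|tail -4
```

```text
flap hole (np.float64(0.38005199486085395), array([44.4 , -0.52]), np.float64(79.70285876087647), np.float64(0.43005727451226333))
jamb -1 1058 (np.float64(-0.4907158964699653), array([ 45.64, -24.08]), np.float64(79.77570688602253), np.float64(0.4217546372079313)) y [-30.72 -17.65]
jamb 1 965 (np.float64(0.542423774316341), array([45.84, 23.54]), np.float64(79.78747610966234), np.float64(0.4093621791979148)) y [17.64 29.58]
both (np.float64(-0.23636408896664732), array([45.73, -1.36]), np.float64(79.78121232821381), np.float64(0.4161830040007548))
```

```bash
python3 -m jog '[[0.04,0.02,-0.01,-0.008],[0.08,0.02,-0.01,-0.008],[0.12,0.02,-0.01,-0.008],[0.13,0.02,-0.01,-0.008],[0.13,0.02,-0.01,-0.008],[0.13,0.02,-0.01,-0.008],[0.13,0.02,-0.01,-0.008],[0.13,0.02,-0.01,-0.008]]' && python3 m.py w6.png | head -2 && python3 m2.py
```

```text
t: 7.57
eef_pos: [0.5598, 0.0938, 0.0656]
tool_rot: [-0.0, 0.987, 0.161, -0.0]
contact_force: [0.5, 0.9, -1.6]
gripper_width: 0.638
grasp_force: 64.5
[-0.07  0.28 -1.34] [-0.04  0.04  0.04] [0.56 0.09 0.07] 64.45775717496872
shift [-0.06 -0.15  0.03] spin 0.008 now x-angle 18.5
pitch,roll [-0.23 -0.01] leaf z at x45 82.06370047475986 hole z by leaf 80.06370047475986
flap hole (np.float64(0.5772082793531497), array([44.39, -0.52]), np.float64(79.85179944362014), np.float64(0.4191542788650455))
jamb -1 1016 (np.float64(-0.14330096179153823), array([ 44.43, -24.03]), np.float64(79.74801453999024), np.float64(0.45217187756090854)) y [-30.68 -17.65]
jamb 1 969 (np.float64(-0.578055616516374), array([44.15, 23.65]), np.float64(79.82856794408345), np.float64(0.4155446391082335)) y [17.63 29.77]
both (np.float64(0.29323067625975663), array([44.29, -0.77]), np.float64(79.78769237953225), np.float64(0.4360437835720761))
```

```bash
python3 -c "
from station import bot
print(bot.hand_in())"
```

```text
the job is handed in; nothing more can be done
None
```

The job is handed in at about 7.6 s: the matching flap is held level in the gripper off the worktop with its knuckle in the gap, the last view puts the holes in line to about 0.2 mm in x, y and z and 0.3° in yaw, and I moved nothing else; no verdict came back.

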